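# Feed a bearing through the chute flap

## Robot

A 6-joint arm with a two-finger parallel gripper is mounted at the origin on a cart in front of the work surface, level with it; the furniture and walls round the work are solid. World frame = base frame: x ahead of the robot, y to its left, z up, the work surface at z = 0. Lengths are in m, angles in rad, forces in N, time in s.
With the tool pointing down it reaches from about 0.275 to 0.775 m from the base axis. Payload 14.6 kg.
Tool frame: the origin (TCP) lies at the very end of the fingers, on their centre line; the grasp point (between the pads) lies 19 mm behind it; z points along the fingers, y is the line along which they close (so a half turn about z gives the same grasp; the last joint's range is limited). The gripper opens to 85 mm and grips with 20 to 120 N. Pads are 22 mm wide; open, the fingers measure 114 mm over their backs; the gripper's body (76 mm by 85 mm) begins 54 mm behind the grasp point. The pads swing forward as they close: fully open they stand 13 mm farther back than shut.
Start: joints at [-1.291, 0.263, -0.048, 1.259, 0, 1.415], TCP at [0.221, -0.476, 0.231] pointing down, gripper open.
Joint ranges: [-2.65, 2.65], [-0.89, 1.7], [-1.18, 1.37], [-2.13, 2.11], [-1.35, 1.29], [-3.14, 3.14]. Speed limits (rad/s): [1.89, 1.89, 2.57, 2.79, 3.14, 3.14].

## Interface

Orientations are given as a 3x3 rotation matrix whose columns are the frame's x, y, z axes.
In Python, from bench import robot gives the robot as it stands.
- The arm moves only by the tool arm_command, never from a script. Its argument "rows" is a list of rows, each a list of 7 numbers: the shift along the tool's x, y, z normalised to -1 to 1, where 1 is 150 mm, then the turn, a rotation vector about the tool's x, y, z normalised to -1 to 1, where 1 is 120 degrees, then the opening, from -1 (shut) to 1 (fully open). In form: [[tx, ty, tz, ax, ay, az, claw], ...]. A call has 1 to 12 rows; each row is the pose to reach, as a shift and turn from the pose commanded when the call began, along the tool's axes at that moment; what a row does not reach only later rows make up. A row lasts 1/8 s, in which the tool goes at most 62.5 mm and 10.7 degrees, less where a joint would pass 70% of its speed; a pose out of reach is approached as far as the arm can. A call with a number of a shift or a turn outside -1 to 1 is refused whole. A call with a gripper value outside its range is refused whole. The fingers move at their own pace and stop on an object; "force" is the grip in N (left out, the last holds). Time passes only in rows, so rows that repeat a pose let the fingers close. It gives the time, the measured TCP pose, the force, the opening and the grip force at its end, in the units of the state.
- robot.read_state(): the state, without advancing time (a new reading comes with each control period).
- robot.camera(name): name is "side" or "top" or "wrist"; returns the picture (384x512x3 uint8, blue, green, red); there is no depth.
- robot.camera_params(name): a dict with "camera_matrix" (3x3 intrinsics, pixels), "extrinsics" (4x4, takes a point from world to camera coordinates). Camera axes: x right, y up, looking along -z (the intrinsics and any distortion apply to the point x, -y, -z); pixel columns grow to the right and rows downward; lengths in m; the calibration is good to about 2 mm. A picture is of the moment at which its call begins: read the wrist's pose just before it. camera_params takes no time and is no camera call; for the wrist camera it gives the pose at the moment of the call.
- robot.finish_job(): hands the job in; it is judged then, once.
Trained networks look in the newest picture that a camera, given by its name, has taken for a name from the list of things; names that differ only in an ending like _2 or _b are one class to them, and where a whole thing is asked for, a point or a joint stands for the part that bears it (a point fixed in the world has none). Each returns a list of dicts, best first, with "conf" (0 to 1); they miss things now and then, are a little off and sometimes report something else, mostly with a low value. They report only what shows in the picture. A call takes as long as a camera call. They do not tell look-alikes from the thing itself.
- robot.boxes_of(thing, camera): "position" ([x, y, z] in m, in the coordinates of the camera as it stood for that picture, good to about 4 mm: the middle of the surface that is visible of it).
- robot.cut_out(thing, camera): "mask" (384x512 bool, what is visible of it).
The state is a dict: "time_s": time; "joints": joint angles; "joint_vel": joint speeds; "joint_torque": joint torques, N m; "tcp_pos": TCP position; "tcp_rot": TCP orientation; "wrist_force": force on the tool from outside, world axes, zero at the start; "torque": the same for the moment, N m; "width": finger opening in m; "grasp_force": force on a finger pad.
Only numpy, scipy, OpenCV 4.12 (cv2) and the standard library are available. Lean on these libraries where they do the work, as an engineer would, in place of code of your own. Each camera call takes 0.05 s, during which the arm holds its last target. There are 200 camera calls.

## Task

Push the ball bearing lying on the chute's feed deck forward with your fingertips, so that it swings the hanging flap open, slides through under it and goes over the lip down into the catch tray; then draw the fingers back out so that the flap swings shut. Only push the bearing along the deck: do not lift or carry it. Leave the bolt, the jar and the loose nut standing where they are.

Things in the scene. Friction and masses are not known exactly. Their poses are not given: they have to be found in the camera images.
- chute: Fixed grey sheet-metal parts chute on the bench, 375 mm long, 236 mm wide at its feet. Origin: on the bench (z = 0) straight below the closed flap, on the centre line; x is the feed direction (feed deck to catch tray), y left, z up. The level feed deck is 75 mm above the bench, x = -175 to +40 mm, with rails 12 mm high along its sides (inner faces y = +-78 mm, x = -173 to -8 mm).
- flap_line (a point): Point on the deck surface on the centre line, straight below the flap's pivots; axes as the chute's. Two slippery guides 12 mm high narrow the lane from y = +-78 mm at x = -75 mm to +-46 mm at x = -8 mm. Two cheeks (inner faces y = +-82 mm, x = -13 to +37 mm) stand 68 mm above the deck with nothing across between them: fingers pointing down can travel between them.
- chute_lip (a point): Middle of the lip at the end of the level deck, 40 mm behind flap_line; a polished 50 degree slide, 166 mm wide, drops from it to the tray. The bearing tips over and slides down by itself only once its centre is past the lip: the edge being pushed is then 4 to 15 mm past flap_line, so the fingertips must follow it that far in under the flap.
- tray_floor (a point): Middle of the catch tray's floor, 6 mm above the bench and 143 mm behind the flap line; axes as the chute's. The floor reaches from the foot of the slide (x = 98 mm from the chute's origin) to 197 mm, y = +-82 mm; walls 45 mm high.
- swing_flap (a joint): Flap angle, rad: 0 hanging shut, growing as it swings inward (away from the feed deck; it goes no other way), stop at 1.45. Moves freely (about 1 N at its edge) and falls shut by its weight, 120 g. It hangs from two side arms on pivots in the cheeks, 60 mm above the deck, no bar between. Fingers pointing straight down can go about 28 mm past flap_line before it jams against them.
- flap_edge (a point): Middle of the lower edge of the flap's steel plate (152 mm wide, 26 mm high, 3 mm thick), 57 mm from the pivot line. Shut, the plate's lower edge is 3 mm and its upper edge 29 mm above the deck; above the plate the space between the two arms is open.
- bearing: Steel ball bearing, a flat ring 72 mm in diameter and 17 mm thick with a hole in the middle, about 160 g, lying flat on the feed deck in front of the flap. Origin at the centre of its underside, z up.
- bolt: Hexagon bolt, 85 mm tall, 24 mm across, standing on its head on the bench beside the chute. Origin at the centre of its foot. Leave it.
- jar: Screw-lid glass jar of small parts, 67 mm in diameter, 109 mm tall, standing on the bench beside the chute. Origin at the centre of its foot. Leave it.
- hex_nut: Hexagon nut, 28 x 32 x 13 mm, lying on the bench beside the chute. Origin at the centre of its underside. Leave it.
Things that resemble listed ones, but are neither listed nor needed, are in the scene too. Of the things like the bearing, leave any that is brown; of the rest the smaller one is meant.

How it is judged:
By the outcome, as a careful person would: the job done as asked, in the order asked, and still so for the second after the job is handed in, with the robot touching nothing.
It also fails if it takes over 43 s, if anything falls off the work surface, if the arm or the gripper's body presses on something with over 40 N, if the wrist force passes 120 N, or if a joint passes its speed limit or range.

## Working session

There is one attempt and no reset: what is moved stays moved. The work goes in short steps, Python scripts to look and compute and a tool call to move; the robot and the scene stay as the last step left them, time stands still between calls to the robot, and variables do not carry over. Pictures are saved under pics/ and viewed, at most 10 in all, crops included, and the job is handed in when it is done.

Besides the shell and the picture viewer there is one more tool, called after "Emit:" by a JSON object that holds its "method" and its "body". arm_command: Moves the arm, as the interface text tells. Scaled input: -1 to 1 covers 150 mm each way for a shift and 120 degrees each way for a turn. Its arguments: {"type":"object","properties":{"rows":{"type":"array"},"force":{"type":"number"}},"required":["rows"]}

```bash
ls; mkdir -p pics; cat > h.py <<'E'
import numpy as np, cv2
from bench import robot
def cam(n):
    p=robot.camera_params(n); return np.array(p["camera_matrix"]),np.array(p["extrinsics"])
def toworld(n,pos):
    K,E=cam(n); return (np.linalg.inv(E)@np.r_[pos,1])[:3]
def pix(n,P):
    K,E=cam(n); c=(E@np.r_[P,1])[:3]; q=K@[c[0],-c[1],-c[2]]; return q[:2]/q[2]
def ray(n,uv,z):
    K,E=cam(n); d=np.linalg.inv(K)@[uv[0],uv[1],1]; d=np.array([d[0],-d[1],-d[2]])
    Ei=np.linalg.inv(E); o=Ei[:3,3]; w=Ei[:3,:3]@d; return o+w*(z-o[2])/w[2]
E
python3 - <<'E'
from h import *
ims=[]
for n in ["side","top"]:
    im=robot.camera(n); ims.append(im); cv2.imwrite(f"pics/{n}0.png",im)
    for t in ["bearing","chute","swing_flap","bolt","jar","hex_nut"]:
        for d in robot.boxes_of(t,n):
            w=toworld(n,d["position"]); print(n,t,round(d["conf"],2),w.round(3),pix(n,w).round())
E
```

```text
pics
side bearing 0.71 [ 0.359 -0.19   0.014] [197. 275.]
side bearing 0.61 [ 0.338 -0.286  0.017] [202. 308.]
side chute 0.62 [ 0.559 -0.249  0.059] [299. 247.]
side swing_flap 0.64 [ 0.605 -0.174  0.094] [299. 213.]
side bolt 0.73 [ 0.606 -0.175  0.093] [299. 213.]
side bolt 0.59 [ 0.549 -0.335  0.042] [319. 280.]
side jar 0.83 [0.549 0.004 0.062] [243. 199.]
side hex_nut 0.54 [ 0.605 -0.173  0.097] [299. 211.]
side hex_nut 0.37 [0.545 0.005 0.06 ] [241. 200.]
top bearing 0.84 [ 0.337 -0.282  0.008] [337. 276.]
top bearing 0.65 [ 0.503 -0.194  0.083] [306. 209.]
top bearing 0.64 [ 0.347 -0.145  0.018] [285. 272.]
top bearing 0.61 [0.457 0.018 0.01 ] [222. 229.]
top chute 0.71 [ 0.6   -0.174  0.078] [298. 171.]
top swing_flap 0.54 [ 0.611 -0.181  0.099] [301. 165.]
top jar 0.58 [0.545 0.011 0.106] [224. 190.]
top jar 0.38 [ 0.603 -0.176  0.068] [298. 171.]
```

View pics/top0.png

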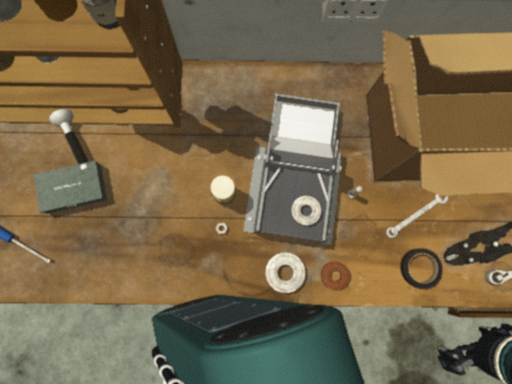

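View pics/side0.png

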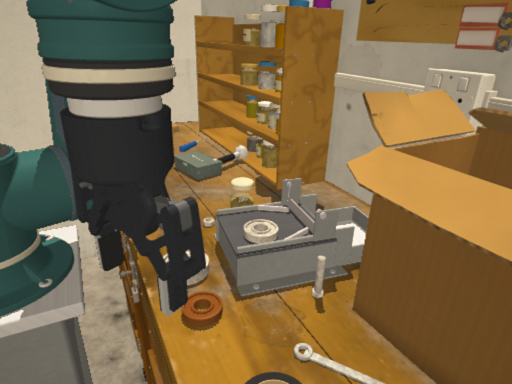

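The candidates in the top view are the light ring on the deck (306,210), the larger light ring on the bench (286,272), the brown ring (336,276) and the black ring (421,268). I choose the deck ring at (306,210), because it is not brown and is smaller than the other light ring. Next I check it in a close crop and measure the chute's pose.

```bash
python3 - <<'E'
from h import *
im=cv2.imread("pics/top0.png"); c=im[85:255,235:375]
cv2.imwrite("pics/c1.png",cv2.resize(c,None,fx=3.5,fy=3.5,interpolation=cv2.INTER_CUBIC))
robot.camera("top")
for d in robot.cut_out("bearing","top"):
    m=d["mask"].astype(np.uint8); ys,xs=np.nonzero(m)
    (cx,cy),r,_=cv2.minAreaRect(np.c_[xs,ys].astype(np.float32))
    print(round(d["conf"],2),cx,cy,r,ray("top",(cx,cy),.092).round(4),im[m>0].mean(0).round())
K,E=cam("top");print(np.linalg.inv(E).round(3),K)
s=robot.read_state();print(s["tcp_pos"],np.round(s["tcp_rot"],3),s["time_s"])
E
```

```text
0.76 285.0 273.0 (40.0, 38.0) [ 0.3472 -0.1395  0.092 ] [181. 201. 209.]
0.74 306.0000305175781 210.50001525878906 (27.577163696289062, 27.577163696289062) [ 0.4985 -0.1916  0.092 ] [172. 191. 198.]
0.65 335.25 275.75 (28.284271240234375, 26.16295051574707) [ 0.342  -0.2601  0.092 ] [ 46.  79. 129.]
[[ 0.011  0.986 -0.168  0.377]
 [-1.     0.013  0.011 -0.047]
 [ 0.013  0.168  0.986  1.105]
 [ 0.     0.     0.     1.   ]] [[414.95686405   0.         252.05913324]
 [  0.         414.95686405 189.03773936]
 [  0.           0.           1.        ]]
[ 0.22116531 -0.47617066  0.23128649] [[ 0.907  0.421  0.   ]
 [ 0.421 -0.907 -0.   ]
 [ 0.     0.    -1.   ]] 0.8
```

View pics/c1.png

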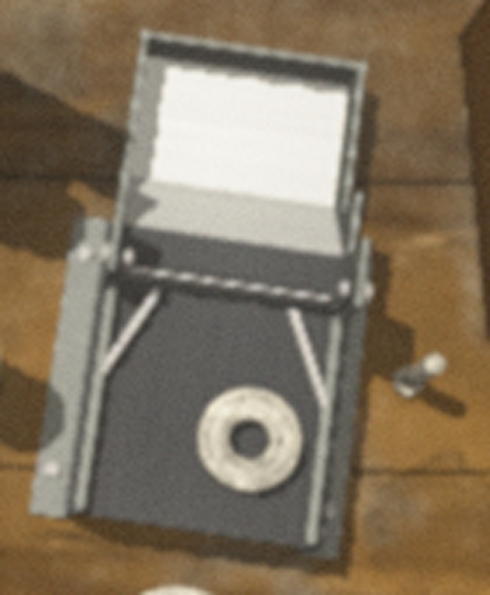

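The crop shows the light-coloured ring lying flat on the deck at crop (249,440), and at deck scale it measures about 72 mm. It is the right one. The rail ends are at crop (80,510) and (313,543), and the tray's far corners at (147,35) and (365,65). Next I fit the chute's pose from these points.

```bash
cat > pose.py <<'E'
from h import *
from scipy.optimize import least_squares
P=[((80,510),(-.173,.080,.087)),((313,543),(-.173,-.080,.087)),((147,35),(.198,.083,.051)),((365,65),(.198,-.083,.051)),
((157,292),(-.008,.047,.087)),((292,310),(-.008,-.047,.087)),((105,372),(-.075,.079,.087)),((322,403),(-.075,-.079,.087)),((125,270),(0,.076,.104)),((335,297),(0,-.076,.104))]
uv=np.array([[235+a/3.5-.4,85+b/3.5-.4] for (a,b),_ in P])
W=np.array([ray("top",u,p[2])[:2] for u,(_,p) in zip(uv,P)])
L=np.array([p[:2] for _,p in P])
R=lambda a:np.array([[np.cos(a),-np.sin(a)],[np.sin(a),np.cos(a)]])
r=least_squares(lambda q:(L@R(q[2]).T+q[:2]-W).ravel(),[.6,-.17,-.1],loss="soft_l1",f_scale=.003)
q=r.x
def tochute(w): return R(q[2]).T@(np.array(w)[:2]-q[:2])
def toW(c): return R(q[2])@np.array(c)+q[:2]
E
python3 - <<'E'
from pose import *
print(q,np.degrees(q[2]));print(((L@R(q[2]).T+q[:2]-W)*1000).round(1).tolist())
b=ray("top",(306,210.5),.092);print("bearing chute",tochute(b).round(4))
b=ray("top",(235+249/3.5-.4,85+440/3.5-.4),.092);print("bearing crop",b.round(4),tochute(b).round(4))
for n,c in dict(pre=(-.19,0),behind=(-.16,0)).items(): print(n,toW(c).round(4))
s=robot.read_state();print(np.degrees(np.arctan2(s["tcp_rot"][1][0],s["tcp_rot"][0][0])),s["joints"])
E
```

```text
[ 0.60909696 -0.17727451 -0.13612871] -7.799600285707486
[[-0.3, -1.8], [-0.9, 2.6], [1.2, -0.0], [0.2, 2.5], [1.9, -2.9], [1.0, 0.9], [-1.4, 0.8], [-2.6, -1.5], [1.9, 0.7], [-1.2, -1.3]]
bearing chute [-0.1076 -0.0292]
bearing crop [ 0.499 -0.191  0.092] [-0.1072 -0.0285]
pre [ 0.4209 -0.1515]
behind [ 0.4506 -0.1556]
24.91310942468209 [-1.29126820e+00  2.63087756e-01 -4.82949589e-02  1.25935012e+00
  1.55870992e-05  1.41550867e+00]
```

```bash
cat > mv.py <<'E'
from pose import *
import sys
def plan(c,z,yaw=q[2]):
    s=robot.read_state(); T=np.array(s["tcp_rot"]); t=np.r_[toW(c),z]
    d=T.T@(t-s["tcp_pos"])*1000
    cy=np.arctan2(T[1,0],T[0,0])
    print("chute now",(tochute(s["tcp_pos"])*1000).round(1),"z",s["tcp_pos"][2].round(4),"width",s["width"],"F",np.round(s["wrist_force"],1),"t",s["time_s"])
    print("shift mm",d.round(1),"norm",(d/150).round(4),"az",round(np.degrees(cy-yaw)/120,4),"tilt z",T[:,2].round(4))
if __name__=="__main__":
    a=[float(v) for v in sys.argv[1:]]; plan((a[0],a[1]),a[2])
E
python3 mv.py -.168 -.029 .231
```

```text
chute now [-343.8 -348.8] z 0.2313 width 0.08539690965667537 F [-0.3 -0.2 -0.2] t 0.8
shift mm [ 3.207e+02 -1.741e+02  3.000e-01] norm [ 2.1381e+00 -1.1604e+00  1.8000e-03] az 0.2726 tilt z [ 0.e+00 -1.e-04 -1.e+00]
```

Emit:
{"method": "arm_command", "body": {"rows": [[0.25,-0.14,0,0,0,0.07,-0.18],[0.5,-0.28,0,0,0,0.14,-0.18],[0.75,-0.42,0,0,0,0.2,-0.18],[1,-0.55,0,0,0,0.2726,-0.18],[1,-0.55,0,0,0,0.2726,-0.18],[1,-0.55,0,0,0,0.2726,-0.18]], "force": 30}}

```text
time_s: 1.55
tcp_pos: [0.3224, -0.3385, 0.2313]
tcp_rot: [[0.991, -0.134, 0.0], [-0.134, -0.991, -0.0], [0.0, 0.0, -1.0]]
wrist_force: [-0.2, -0.5, -0.5]
width: 0.0349
grasp_force: 0.0
```

```bash
python3 mv.py -.168 -.029 .231
```

```text
chute now [-262.2 -198.6] z 0.2313 width 0.034910889614389005 F [-0.2 -0.5 -0.5] t 1.55
shift mm [  94.5 -169.4    0.3] norm [ 0.6302 -1.1295  0.0018] az 0.001 tilt z [ 0.e+00 -4.e-04 -1.e+00]
```

Emit:
{"method": "arm_command", "body": {"rows": [[0.2,-0.33,0,0,0,0,-0.18],[0.42,-0.66,0,0,0,0,-0.18],[0.62,-1,0,0,0,0,-0.18],[0.62,-1,0,0,0,0,-0.18],[0.62,-1,0,0,0,0,-0.18],[0.62,-1,0,0,0,0,-0.18]]}}

```text
time_s: 2.3
tcp_pos: [0.4343, -0.2035, 0.2312]
tcp_rot: [[0.991, -0.137, -0.0], [-0.137, -0.991, -0.0], [-0.0, 0.0, -1.0]]
wrist_force: [0.3, -0.9, 0.1]
width: 0.0354
grasp_force: 0.0
```

```bash
python3 mv.py -.168 -.029 .105; python3 mv.py -.168 -.029 .079
```

```text
chute now [-169.6  -49.7] z 0.2312 width 0.0353996102010868 F [ 0.3 -0.9  0.1] t 2.3
shift mm [  1.6 -20.7 126.2] norm [ 0.0106 -0.1379  0.8416] az -0.0008 tilt z [-1.e-04 -1.e-04 -1.e+00]
chute now [-169.6  -49.7] z 0.2312 width 0.0353996102010868 F [ 0.3 -0.9  0.1] t 2.3
shift mm [  1.6 -20.7 152.2] norm [ 0.0106 -0.1379  1.0149] az -0.0008 tilt z [-1.e-04 -1.e-04 -1.e+00]
```

Emit:
{"method": "arm_command", "body": {"rows": [[0,-0.138,0.2,0,0,0,-0.18],[0,-0.138,0.5,0,0,0,-0.18],[0,-0.138,0.75,0,0,0,-0.18],[0,-0.138,0.84,0,0,0,-0.18],[0,-0.138,0.84,0,0,0,-0.18],[0,-0.138,0.84,0,0,0,-0.18]]}}

```text
time_s: 3.05
tcp_pos: [0.4383, -0.1824, 0.1065]
tcp_rot: [[0.991, -0.136, 0.002], [-0.136, -0.991, -0.001], [0.002, 0.001, -1.0]]
wrist_force: [0.7, -0.0, 0.4]
width: 0.0349
grasp_force: 0.0
```

```bash
python3 - <<'E'
from mv import *
plan((-.17,-.029),.079)
a=robot.camera("side"); b=robot.camera("wrist")
c=cv2.resize(a[170:310,150:350],(560,392),interpolation=cv2.INTER_CUBIC)
cv2.imwrite("pics/s1.png",c); cv2.imwrite("pics/w1.png",b)
E
```

```text
chute now [-168.5  -28.2] z 0.1065 width 0.03490604661459174 F [ 0.7 -0.   0.4] t 3.05
shift mm [-1.6  0.7 27.5] norm [-0.0104  0.0049  0.1836] az -0.0002 tilt z [ 0.0016 -0.001  -1.    ]
```

View pics/s1.png

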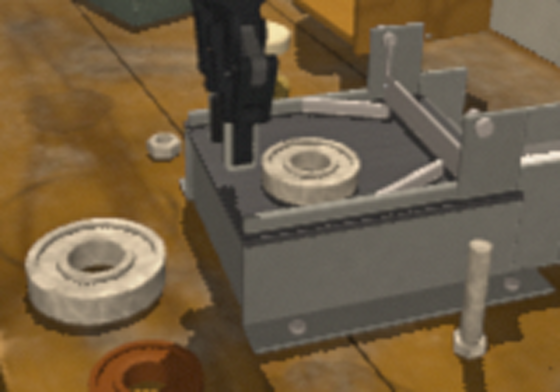

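View pics/w1.png

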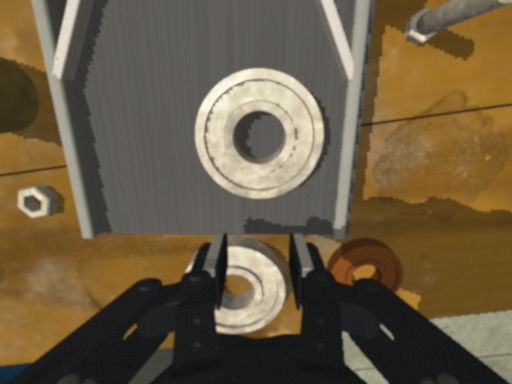

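In the side crop, the fingers at (240,160) hang just behind the ring at (310,172). In the wrist view, the fingertips at (215,240) and (297,240) sit evenly either side of the ring's centre at (260,133). Next I lower to the deck.

Emit:
{"method": "arm_command", "body": {"rows": [[0,0,0.08,0,0,0,-0.18],[0,0,0.14,0,0,0,-0.18],[0,0,0.165,0,0,0,-0.18],[0,0,0.165,0,0,0,-0.18],[0,0,0.165,0,0,0,-0.18]]}}

```text
time_s: 3.78
tcp_pos: [0.4378, -0.1817, 0.0807]
tcp_rot: [[0.991, -0.136, 0.0], [-0.136, -0.991, -0.0], [0.0, 0.0, -1.0]]
wrist_force: [-0.7, 0.2, 0.3]
width: 0.0348
grasp_force: 0.0
```

```bash
python3 mv.py -.073 0 .080;python3 mv.py 0 0 .080
```

```text
chute now [-169.1  -27.6] z 0.0807 width 0.0348008840616735 F [-0.7  0.2  0.3] t 3.775
shift mm [ 96.1 -27.6   0.7] norm [ 0.6404 -0.1843  0.0045] az -0.0 tilt z [ 2.e-04 -1.e-04 -1.e+00]
chute now [-169.1  -27.6] z 0.0807 width 0.0348008840616735 F [-0.7  0.2  0.3] t 3.775
shift mm [169.1 -27.6   0.7] norm [ 1.1271 -0.1843  0.0046] az -0.0 tilt z [ 2.e-04 -1.e-04 -1.e+00]
```

Emit:
{"method": "arm_command", "body": {"rows": [[0.06,0,0,0,0,0,-0.18],[0.11,0,0,0,0,0,-0.18],[0.15,0,0,0,0,0,-0.18],[0.2,-0.018,0,0,0,0,-0.18],[0.26,-0.04,0,0,0,0,-0.18],[0.32,-0.063,0,0,0,0,-0.18],[0.38,-0.085,0,0,0,0,-0.18],[0.44,-0.108,0,0,0,0,-0.18],[0.5,-0.131,0,0,0,0,-0.18],[0.56,-0.154,0,0,0,0,-0.18],[0.61,-0.173,0,0,0,0,-0.18],[0.64,-0.184,0,0,0,0,-0.18]]}}

```text
time_s: 5.28
tcp_pos: [0.537, -0.1672, 0.0805]
tcp_rot: [[0.991, -0.136, -0.0], [-0.136, -0.991, -0.0], [-0.0, 0.0, -1.0]]
wrist_force: [-1.5, -0.1, 0.8]
width: 0.0352
grasp_force: 1.0
```

```bash
python3 - <<'E'
from mv import *
plan((.008,0),.080)
a=robot.camera("side"); b=robot.camera("wrist")
c=cv2.resize(a[170:310,190:370],(504,392),interpolation=cv2.INTER_CUBIC)
d=cv2.resize(b,(392*512//384//2*1,196)); 
b2=cv2.resize(b,None,fx=.56,fy=.56); o=np.zeros((392,504+b2.shape[1],3),np.uint8); o[:,:504]=c; o[:b2.shape[0],504:]=b2
cv2.imwrite("pics/m2.png",o)
E
```

```text
chute now [-72.8   0.2] z 0.0805 width 0.0351697556576916 F [-1.5 -0.1  0.8] t 5.275
shift mm [80.8  0.2  0.5] norm [0.5385 0.0013 0.0033] az 0.0001 tilt z [-1.e-04 -0.e+00 -1.e+00]
```

View pics/m2.png

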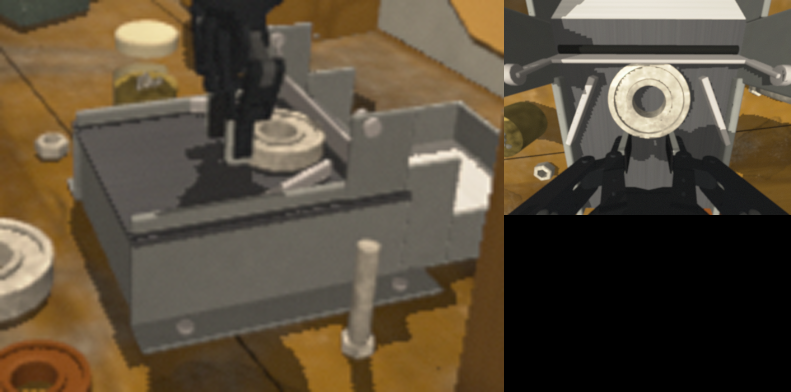

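The ring is cradled by the two fingers and centred in the lane: the ring centre is at (650,98), and the guide ends at (592,80) and (704,80). I push on through under the flap.

Emit:
{"method": "arm_command", "body": {"rows": [[0.06,0,0,0,0,0,-0.18],[0.12,0,0,0,0,0,-0.18],[0.18,0,0,0,0,0,-0.18],[0.24,0,0,0,0,0,-0.18],[0.3,0,0,0,0,0,-0.18],[0.36,0,0,0,0,0,-0.18],[0.41,0,0,0,0,0,-0.18],[0.45,0,0,0,0,0,-0.18],[0.49,0,0,0,0,0,-0.18],[0.52,0,0,0,0,0,-0.18],[0.54,0,0,0,0,0,-0.18],[0.54,0,0,0,0,0,-0.18]]}}

```text
time_s: 6.88
tcp_pos: [0.6172, -0.1784, 0.0805]
tcp_rot: [[0.991, -0.136, 0.001], [-0.136, -0.991, -0.0], [0.001, 0.0, -1.0]]
wrist_force: [-1.5, -0.4, -0.7]
width: 0.035
grasp_force: 0.0
```

```bash
python3 - <<'E'
from mv import *
plan((.010,0),.080)
a=robot.camera("side"); b=robot.camera("wrist"); t=robot.camera("top")
for n in("top","wrist"):
  for d in robot.boxes_of("bearing",n):
    w=toworld(n,d["position"]); print(n,round(d["conf"],2),w.round(3),(tochute(w)*1000).round())
c=cv2.resize(a[160:310,200:380],(480,400),interpolation=cv2.INTER_CUBIC)
o=np.zeros((600,790,3),np.uint8); o[:400,:480]=c
b2=cv2.resize(b,(310,232)); o[:232,480:]=b2
t2=cv2.resize(t[85:180,245:360],(310,256)); o[240:496,480:]=t2
cv2.imwrite("pics/m3.png",o)
E
```

```text
chute now [ 8.2 -0. ] z 0.0805 width 0.0349905667012028 F [-1.5 -0.4 -0.7] t 6.875
shift mm [ 1.8 -0.   0.5] norm [ 0.012  -0.0002  0.0035] az 0.0 tilt z [ 5.e-04 -1.e-04 -1.e+00]
top 0.52 [ 0.332 -0.297  0.014] [-258. -156.]
wrist 0.61 [ 0.693 -0.188  0.047] [85.  1.]
```

View pics/m3.png

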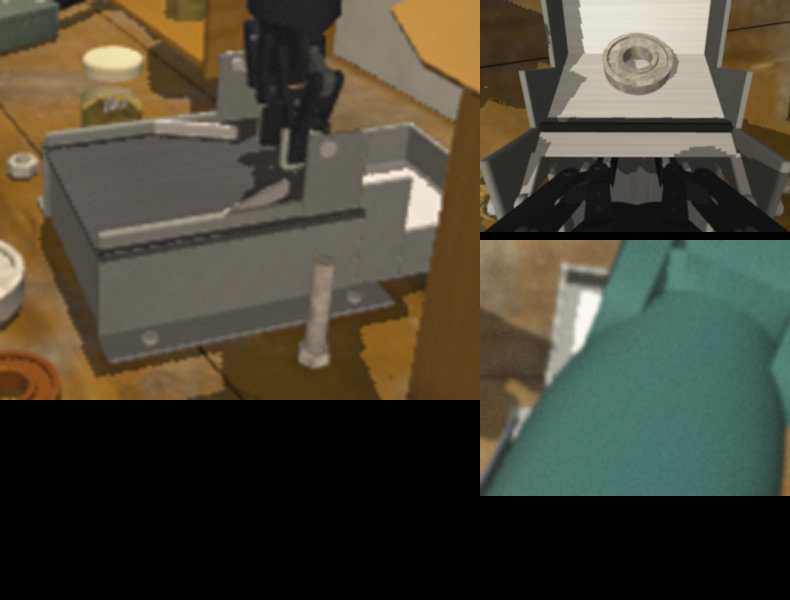

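The ring has gone over the lip and is sliding down into the tray, at (641,62) in the wrist inset. I draw the fingers straight back at deck height.

Emit:
{"method": "arm_command", "body": {"rows": [[-0.04,0,0,0,0,0,-0.18],[-0.1,0,0,0,0,0,-0.18],[-0.18,0,0,0,0,0,-0.18],[-0.28,0,0,0,0,0,-0.18],[-0.4,0,0,0,0,0,-0.18],[-0.55,0,0,0,0,0,-0.18],[-0.7,0,0,0,0,0,-0.18],[-0.8,0,-0.1,0,0,0,-0.18],[-0.9,0,-0.3,0,0,0,-0.18],[-0.95,0,-0.6,0,0,0,-0.18],[-1,0,-0.9,0,0,0,-0.18],[-1,0,-0.9,0,0,0,-0.18]]}}

```text
time_s: 8.62
tcp_pos: [0.469, -0.1586, 0.2195]
tcp_rot: [[0.991, -0.136, 0.006], [-0.136, -0.991, -0.003], [0.006, 0.002, -1.0]]
wrist_force: [-0.2, -0.7, 0.0]
width: 0.0346
grasp_force: 0.0
```

Emit:
{"method": "arm_command", "body": {"rows": [[-0.3,0,0,0,0,0,-0.18],[-0.5,0,0,0,0,0,-0.18],[-0.5,0,0,0,0,0,-0.18],[-0.5,0,0,0,0,0,-0.18],[-0.5,0,0,0,0,0,-0.18]]}}

```text
time_s: 9.25
tcp_pos: [0.3945, -0.1479, 0.2154]
tcp_rot: [[0.991, -0.135, -0.0], [-0.135, -0.991, 0.0], [-0.0, -0.0, -1.0]]
wrist_force: [0.2, 0.5, -0.0]
width: 0.035
grasp_force: 0.0
```

```bash
python3 - <<'E'
from mv import *
plan((-.19,0),.2)
a=robot.camera("side"); b=robot.camera("wrist"); t=robot.camera("top")
for n in("top","wrist"):
  for d in robot.boxes_of("bearing",n):
    w=toworld(n,d["position"]); print(n,round(d["conf"],2),w.round(3),(tochute(w)*1000).round())
c=cv2.resize(a[160:310,200:380],(480,400),interpolation=cv2.INTER_CUBIC)
o=np.zeros((600,790,3),np.uint8); o[:400,:480]=c
o[:232,480:]=cv2.resize(b,(310,232)); o[240:496,480:]=cv2.resize(t[85:180,245:360],(310,256))
cv2.imwrite("pics/m4.png",o)
E
```

```text
chute now [-216.6   -0. ] z 0.2154 width 0.03500886422946165 F [ 0.2  0.5 -0. ] t 9.25
shift mm [26.6 -0.  15.4] norm [ 0.1772 -0.0002  0.1024] az 0.0001 tilt z [-1.e-04  1.e-04 -1.e+00]
top 0.81 [ 0.768 -0.207  0.014] [161.  -8.]
wrist 0.88 [ 0.348 -0.144  0.019] [-263.   -3.]
wrist 0.72 [ 0.342 -0.272  0.015] [-251. -130.]
```

View pics/m4.png

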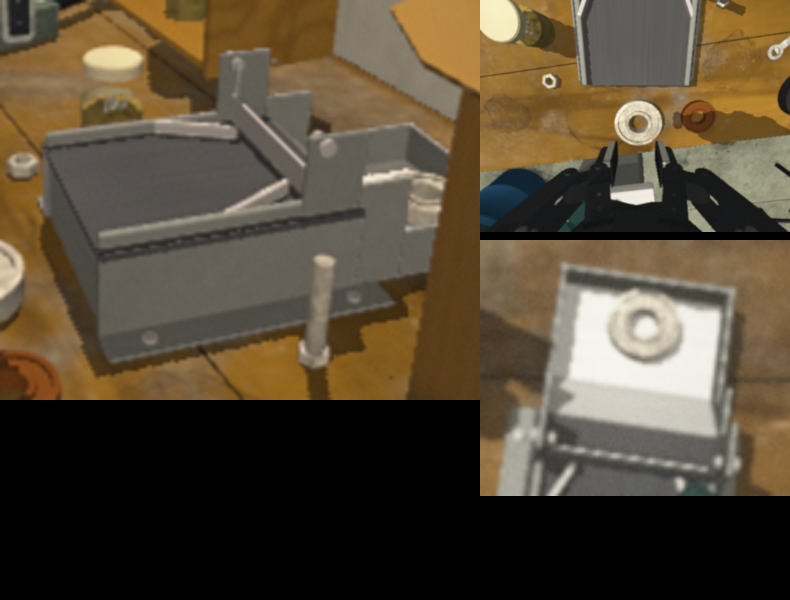

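The bearing lies flat in the tray, at (645,325) in the top inset. The flap hangs shut, and the bolt, jar and nut are still standing where they were.

```bash
python3 -c "
from bench import robot
print(robot.finish_job())"
```

```text
the job is handed in; nothing more can be done
None
```

I pushed the bearing under the flap into the catch tray and drew the fingers out; the last pictures show the flap shut and the bolt, jar and nut unmoved, and I handed the job in after about 9.5 s of robot time.

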